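# Catch the caramels from the push-paddle dispenser in the mug

## Task

Pick up the mug and fetch the six caramels from the snack dispenser: hold the mug up under the spout, push the hanging steel paddle back with the mug and keep it pushed until all the caramels have slid down into the mug, without spilling any. Then let the paddle swing shut and stand the mug upright on the cork coaster, wholly on it, with all six caramels inside. Leave the other things where they are.

Things in the scene. Friction and masses are not known exactly. Their poses are not given: they have to be found in the camera images.
- mug: Plain white china mug, empty, 83 mm outside diameter, straight 4 mm wall, 94 mm high, loose, about 0.26 kg. Origin at the centre of its underside, z up; the handle stands out along its own +y.
- mug_base (a point): Centre of the mug's underside, on its axis (the rim is 94 mm above it). Same axes as the mug.
- mug_handle (a point): Point on the mug's handle, 63 mm from the mug's axis and 60 mm above its underside. The handle is a round bar 10 mm thick bent to a loop in the plane of the mug's y and z; it stands 37 mm out from the wall and reaches from 15 to 82 mm above the underside, so it takes 10 mm between the fingers (along the mug's x).
- dispenser: Snack dispenser, fixed to the shelf, 330 mm high: white foot 128 mm deep (x -43 to +85 mm) and 110 mm wide, slim white column, clear hopper with a white lid, and a clear-sided chute 54 mm wide that slopes down towards its own -x (its front) at 33 degrees. Origin on the surface; z up. The chute's end hangs in front of the column; its clear cover ends 17 mm in front of the lip, 24 mm above it.
- spout_lip (a point): Middle of the front edge of the chute's floor, where the caramels slide off; 190 mm above the surface, 50 mm in front of the dispenser's origin. Same axes as the dispenser: the chute empties along -x. The caramels fly about 20 to 40 mm forward of the lip while they fall the first 40 mm.
- paddle_face (a point): Front face of the hanging steel paddle, at its middle, 43 mm below the spout lip and 5 mm in front of it while shut. The paddle is 40 mm wide and hangs from the lip down to 105 mm above the surface, so it is above the rim of a mug that stands on the surface. It turns about a pin 70 mm behind and 20 mm above the lip.
- paddle (a joint): Paddle angle in rad: 0 shut (its upper edge blocks the chute), grows as it is pushed back towards the column; from 0.25 the chute is open, stop at 0.4. A spring shuts it; about 1 N opens it. A rim 38 mm below the lip pushes it 13 mm back for 0.25, 18 mm for 0.4. Its upper edge sinks to 25 mm below the lip, so keep the rim 30 to 50 mm below the lip.
- coaster: Round cork coaster, 110 mm diameter, 6 mm thick, stuck to the surface. Origin at the centre of its underside.
- coaster_top (a point): Centre of the coaster's upper face.
- glue_stick: Bystander: standing glue stick, 27 mm diameter, 94 mm high. Origin at its underside.
- bead_jar: Bystander: small glass jar of beads, 36 mm diameter, 54 mm high. Origin at its underside.
- stapler: Bystander: desk stapler lying on its foot, 34x135x61 mm, long along its own y. Origin at its underside.
- caramel_0: One of six brown caramels with a paper band, 24x20x16 mm, 12 g, loose in the chute behind the paddle's upper edge at the start (front row). Origin at its centre.
- caramel_1: One of six brown caramels with a paper band, 24x20x16 mm, 12 g, loose in the chute behind the paddle's upper edge at the start (front row). Origin at its centre.
- caramel_2: One of six brown caramels with a paper band, 24x20x16 mm, 12 g, loose in the chute behind the paddle's upper edge at the start (middle row). Origin at its centre.
- caramel_3: One of six brown caramels with a paper band, 24x20x16 mm, 12 g, loose in the chute behind the paddle's upper edge at the start (middle row). Origin at its centre.
- caramel_4: One of six brown caramels with a paper band, 24x20x16 mm, 12 g, loose in the chute behind the paddle's upper edge at the start (back row). Origin at its centre.
- caramel_5: One of six brown caramels with a paper band, 24x20x16 mm, 12 g, loose in the chute behind the paddle's upper edge at the start (back row). Origin at its centre.
Mind the look-alikes: they are no part of the job. Of the things that look like the mug, the larger one is meant.

How it is judged:
On the way, in this order (a step that is already met when the one before it is completed fails the run):
1. the mug, held up off the surface, pushes the paddle open (value of joint paddle above 0.12 rad and height (world z) of mug_base above 0.03 m and contact force between mug and dispenser above 0.05 N), for 0.05 s.
2. all six caramels lie in the mug while it is still held up off the surface (height (world z) of mug_base above 0.03 m and horizontal distance between each of caramel_0, caramel_1, caramel_2, caramel_3, caramel_4, caramel_5 and mug_base below 0.04 m and z of caramel_0 in the frame of mug_base between 0.003 and 0.092 m and z of caramel_1 in the frame of mug_base between 0.003 and 0.092 m and z of caramel_2 in the frame of mug_base between 0.003 and 0.092 m and z of caramel_3 in the frame of mug_base between 0.003 and 0.092 m and z of caramel_4 in the frame of mug_base between 0.003 and 0.092 m and z of caramel_5 in the frame of mug_base between 0.003 and 0.092 m), for 0.2 s.
At the end, for the whole second after the job is handed in: All six caramels are in the mug (within 40 mm of its axis, below the rim); it stands upright (0.08 rad), at rest, on the coaster: axis within 20 mm of its centre, underside within 4 mm of its top; the paddle is shut (below 0.05 rad) (horizontal distance between each of caramel_0, caramel_1, caramel_2, caramel_3, caramel_4, caramel_5 and mug_base below 0.04 m and z of caramel_0 in the frame of mug_base between 0.003 and 0.092 m and z of caramel_1 in the frame of mug_base between 0.003 and 0.092 m and z of caramel_2 in the frame of mug_base between 0.003 and 0.092 m and z of caramel_3 in the frame of mug_base between 0.003 and 0.092 m and z of caramel_4 in the frame of mug_base between 0.003 and 0.092 m and z of caramel_5 in the frame of mug_base between 0.003 and 0.092 m and angle between mug's own z axis and vertical below 0.08 rad and horizontal distance between mug_base and coaster_top below 0.02 m and z of mug_base in the frame of coaster_top between -0.004 and 0.004 m and linear speed of mug below 0.02 m/s and value of joint paddle below 0.05 rad); the robot touches nothing.
It fails at once if a caramel is spilled (it lies beside the mug, below the chute) ((horizontal distance between caramel_0 and mug_base above 0.055 m and height (world z) of caramel_0 below 0.13 m) or (horizontal distance between caramel_1 and mug_base above 0.055 m and height (world z) of caramel_1 below 0.13 m) or (horizontal distance between caramel_2 and mug_base above 0.055 m and height (world z) of caramel_2 below 0.13 m) or (horizontal distance between caramel_3 and mug_base above 0.055 m and height (world z) of caramel_3 below 0.13 m) or (horizontal distance between caramel_4 and mug_base above 0.055 m and height (world z) of caramel_4 below 0.13 m) or (horizontal distance between caramel_5 and mug_base above 0.055 m and height (world z) of caramel_5 below 0.13 m)).
It fails at once if a bystander (glue stick, bead jar, stapler) is moved by more than 25 mm (distance of any of glue_stick, bead_jar, stapler from where it was at the start of the episode above 0.025 m).
It also fails if it takes over 51 s, if anything falls off the work surface, if the arm or the gripper's body presses on something with over 40 N, if the wrist force passes 120 N, or if a joint passes its speed limit or range.

## Robot

A 7-joint arm with a two-finger parallel gripper is mounted at the origin on a cart in front of the work surface, level with it; the furniture and walls round the work are solid. World frame = base frame: x ahead of the robot, y to its left, z up, the work surface at z = 0. Lengths are in m, angles in rad, forces in N, time in s.
With the tool pointing down it reaches from about 0.425 to 0.875 m from the base axis. Payload 4.7 kg.
Tool frame: the origin (TCP) lies between the finger pads; the fingertips stand 19 mm ahead of it and the grasp point (between the pads) is the TCP (ctrl.tip_extent is the distance from the TCP to the fingertips, in m); z points along the fingers, y is the line along which they close (so a half turn about z gives the same grasp; the last joint's range is limited). The gripper opens to 87 mm and grips with 3 to 60 N. Pads are 19 mm wide; open, the fingers measure 117 mm over their backs; the gripper's body (75 mm by 190 mm) begins 51 mm behind the grasp point.
Start: joints at [-1.305, 0.321, -0.07, 1.45, 0.023, 1.371, -0.057], TCP at [0.162, 0.63, 0.242] pointing down, gripper open.
Joint ranges: [-2.86, 2.86], [-0.3, 2.09], [-1.38, 1.24], [0.06, 2.45], [-1.56, 4.7], [0.09, 2.05], [-2.69, 2.69]. Speed limits (rad/s): [2.57, 2.57, 3.14, 3.14, 3.14, 3.14, 3.14].

## Interface

Orientations are given as a rotation vector (axis times angle).
In Python, from bench import ctrl gives the robot as it stands.
- The arm moves only by the shell command python3 -m crank 'ROWS' [OPENING] [FORCE]. ROWS is JSON, a list of rows, each an object of numbers: "tx", "ty", "tz": the shift along the tool's x, y, z in mm; "turn": the turn about the tool's z in units of 5 degrees (1.0 is 5 degrees). In form: [{"tx": .., "ty": .., "tz": .., "turn": ..}, ...]. A call has 1 to 5 rows; each row is the pose to reach, as a shift and turn from the pose commanded when the call began, along the tool's axes at that moment; what a row does not reach only later rows make up. A row lasts 1/8 s, in which the tool goes at most 62.5 mm and 10.7 degrees, less where a joint would pass 70% of its speed; a pose out of reach is approached as far as the arm can. A call with a gripper value outside its range is refused whole. OPENING is the finger opening in mm, from 0 to 87, set as the call begins (- or left out, the last holds). The fingers move at their own pace and stop on an object; FORCE is the grip in N (left out, the last holds). Time passes only in rows, so rows that repeat a pose let the fingers close. It gives the time, the measured TCP pose, the force, the opening and the grip force at its end, in the units of the state.
- ctrl.get_state(): the state, without advancing time (a new reading comes with each control period).
- ctrl.get_image(name): name is "scene" or "side" or "wrist"; returns (picture, depth): 480x640x3 uint8, red, green, blue; 480x640 float32, m along the optical axis (not along the pixel's ray), 0 where there is no reading.
- ctrl.camera_model(name): a dict with "intrinsics" (3x3 intrinsics, pixels), "origin" and "orientation" of the camera in the world. Camera axes: x right, y down, z forward; pixel columns grow to the right and rows downward; lengths in m; the calibration is good to about 2 mm. A picture is of the moment at which its call begins: read the wrist's pose just before it. camera_model takes no time and is no camera call; for the wrist camera it gives the pose at the moment of the call.
- ctrl.close_job(): hands the job in; it is judged then, once.
Trained networks look in the newest picture that a camera, given by its name, has taken for a name from the list of things; names that differ only in an ending like _2 or _b are one class to them, and where a whole thing is asked for, a point or a joint stands for the part that bears it (a point fixed in the world has none). Each returns a list of dicts, best first, with "confidence" (0 to 1); they miss things now and then, are a little off and sometimes report something else, mostly with a low value. They report only what shows in the picture. A call takes as long as a camera call. They do not tell look-alikes from the thing itself.
- ctrl.recognise(camera, query): "xyz" ([x, y, z] in m, in world coordinates, good to about 4 mm: the middle of the surface that is visible of it).
- ctrl.mark_of(camera, query): "xyz" ([x, y, z] in m, in world coordinates, good to about 4 mm: a listed point, or the origin of a listed thing).
The state is a dict: "time": time; "joint_positions": joint angles; "qd": joint speeds; "joint_torque": joint torques, N m; "position": TCP position; "tool_rot": TCP orientation; "ft_force": force on the tool from outside, world axes, zero at the start; "torque": the same for the moment, N m; "grip_width": opening from 0.0 (shut) to 1.0 (fully open); "grip_force": force on a finger pad.
Only numpy, scipy, OpenCV 4.12 (cv2) and the standard library are available. Lean on these libraries where they do the work, as an engineer would, in place of code of your own. Each camera call takes 0.05 s, during which the arm holds its last target. There are 200 camera calls.

## Working session

There is one attempt and no reset: what is moved stays moved. The work goes in short steps, Python scripts to look and compute and a shell command to move; the robot and the scene stay as the last step left them, time stands still between calls to the robot, and variables do not carry over. Pictures are saved under pics/ and viewed, at most 10 in all, crops included, and the job is handed in when it is done.

```bash
ls; mkdir -p pics; python3 - <<'E'
from bench import ctrl
import cv2,numpy as np
ims=[]
for n in("scene","side"):
    im,d=ctrl.get_image(n); cv2.imwrite(f"pics/{n}0.png",im[:,:,::-1])
    m=ctrl.camera_model(n); print(n,np.round(m["origin"],3))
    for q in("mug","dispenser","coaster","glue_stick","bead_jar","stapler"):
        print(q,[(np.round(r["xyz"],3).tolist(),round(r["confidence"],2)) for r in ctrl.mark_of(n,q)])
    for q in("mug_handle","spout_lip","paddle_face","coaster_top","mug_base"):
        print(q,[(np.round(r["xyz"],3).tolist(),round(r["confidence"],2)) for r in ctrl.mark_of(n,q)])
s=ctrl.get_state();print(s)
E
```

```text
pics
scene [-0.287 -0.418  0.861]
mug [([0.447, -0.266, -0.004], 0.81), ([0.582, 0.329, 0.001], 0.35)]
dispenser [([0.614, 0.157, -0.004], 0.67), ([0.445, -0.264, -0.006], 0.49)]
coaster [([0.525, -0.07, 0.001], 0.64)]
glue_stick [([0.614, -0.017, -0.001], 0.83), ([0.501, 0.288, -0.002], 0.21)]
bead_jar [([0.501, 0.287, -0.004], 0.62)]
stapler [([0.582, 0.33, 0.002], 0.69)]
mug_handle [([0.406, -0.311, 0.062], 0.97), ([0.259, -0.253, 0.047], 0.63), ([0.566, 0.138, 0.202], 0.36)]
spout_lip [([0.561, 0.149, 0.189], 0.56)]
paddle_face [([0.557, 0.149, 0.15], 0.88), ([0.557, 0.148, 0.188], 0.6)]
coaster_top [([0.523, -0.072, 0.006], 0.97), ([0.56, 0.159, 0.205], 0.27)]
mug_base [([0.29, -0.218, 0.002], 0.94), ([0.448, -0.263, 0.004], 0.76)]
side [0.245 0.731 0.676]
mug [([0.445, -0.264, 0.002], 0.94), ([0.289, -0.216, 0.005], 0.75)]
dispenser [([0.612, 0.157, 0.001], 0.84)]
coaster [([0.522, -0.072, -0.0], 0.92), ([0.524, -0.074, 0.007], 0.56)]
glue_stick [([0.61, -0.023, 0.003], 0.9)]
bead_jar [([0.503, 0.282, -0.001], 0.81)]
stapler [([0.578, 0.323, 0.0], 0.71), ([0.523, -0.072, 0.003]
[... 414 characters left out ...]
{'time': 1.2, 'joint_positions': array([-1.30490627,  0.32099258, -0.07006612,  1.4505429 ,  0.02261448,
        1.3707955 , -0.0569093 ]), 'qd': array([-0.00040259, -0.00052438,  0.00010306,  0.00012079,  0.00024576,
       -0.00072379,  0.0003229 ]), 'joint_torque': array([ 2.34177796e-04, -4.91103852e+01, -4.03119391e-01, -3.12774718e+01,
       -6.36974350e-02,  3.36356414e-02,  4.18461298e-05]), 'position': array([0.16198899, 0.62949282, 0.24156952]), 'tool_rot': array([3.94486324e-01, 3.11664939e+00, 6.39508736e-05]), 'ft_force': array([-0.08422413, -0.77540737,  0.05140001]), 'torque': array([ 0.00874359, -0.01325778,  0.0362208 ]), 'grip_force': 0.0, 'grip_width': 0.9959985573709685}
```

View pics/scene0.png

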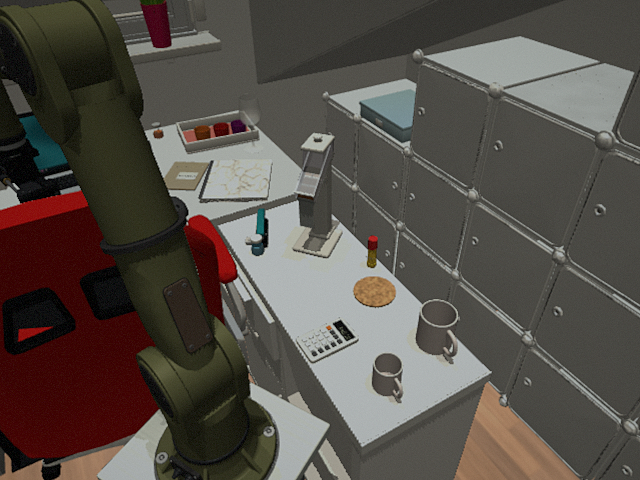

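View pics/side0.png

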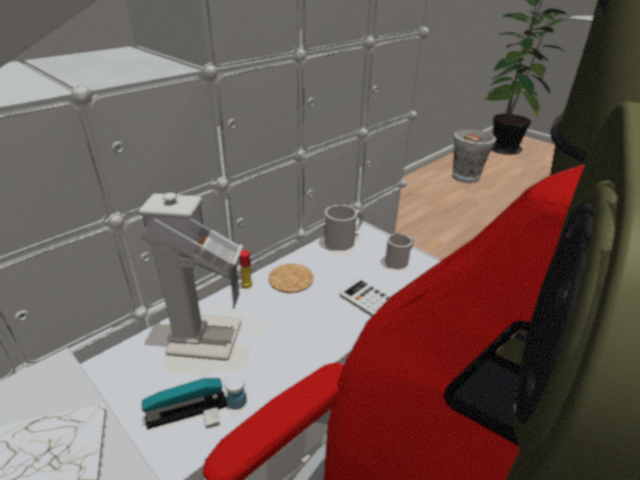

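The scene picture shows the large mug at about (437,327), handle toward the lower right, and the small look-alike at (388,375). The coaster is at (375,292), the dispenser at (318,200), and the red chair is near the arm. The side picture agrees, with the mug at (340,228). Next I'll get the obstacle heights and the dispenser's yaw from the depth data.

```bash
cat > h.py <<'E'
from bench import ctrl
import numpy as np
from scipy.spatial.transform import Rotation as R
def cloud(n):
    im,d=ctrl.get_image(n); m=ctrl.camera_model(n); K=np.array(m["intrinsics"])
    o=np.array(m["orientation"]); Rm=o if o.shape==(3,3) else R.from_rotvec(o).as_matrix()
    v,u=np.mgrid[:480,:640]; ok=d>0
    p=np.stack([(u-K[0,2])/K[0,0]*d,(v-K[1,2])/K[1,1]*d,d],-1)@Rm.T+np.array(m["origin"])
    return p[ok],im[ok]
E
python3 - <<'E'
from h import *
import cv2
H=np.full((260,320),-9.)  # x -0.3..1.0 , y -0.8..0.8
for n in("scene","side"):
    p,c=cloud(n); c=c.astype(int)
    red=(c[:,0]>120)&(c[:,1]<60)&(c[:,2]<60)&(p[:,0]<0.55)&(np.abs(p[:,1])<.9)&(p[:,0]>-.3)
    q=p[red]; print(n,"red",len(q),np.percentile(q,[1,50,99],axis=0).round(3).tolist())
    for lo in np.arange(0,.5,.1):
        s=q[(q[:,0]>lo)&(q[:,0]<lo+.1)]
        if len(s)>20: print(round(lo,1),"y",np.percentile(s[:,1],[2,98]).round(2),"z",np.percentile(s[:,2],[2,98]).round(2))
    # dispenser foot and column
    w=(np.hypot(p[:,0]-.61,p[:,1]-.157)<.13)
    for a,b in((.006,.05),(.06,.12),(.2,.35)):
        s=p[w&(p[:,2]>a)&(p[:,2]<b)][:,:2]
        if len(s)>30: r=cv2.minAreaRect(s.astype(np.float32)*1000); print("disp",a,len(s),np.round(r[0]),np.round(r[1]),round(r[2],1))
    # mug
    s=p[(np.hypot(p[:,0]-.446,p[:,1]+.264)<.1)&(p[:,2]>.085)&(p[:,2]<.105)]
    if len(s)>10: print("rim",len(s),np.round(cv2.minEnclosingCircle((s[:,:2]*1000).astype(np.float32))[0],1),cv2.minEnclosingCircle((s[:,:2]*1000).astype(np.float32))[1],np.median(s[:,2]),s[:,2].max())
    s=p[(np.hypot(p[:,0]-.446,p[:,1]+.264)<.1)&(np.hypot(p[:,0]-.446,p[:,1]+.264)>.05)&(p[:,2]>.025)&(p[:,2]<.1)]
    print("handle",len(s),s.mean(0).round(3))
    ix=((p[:,0]+.3)/.005).astype(int); iy=((p[:,1]+.8)/.005).astype(int)
    k=(ix>=0)&(ix<260)&(iy>=0)&(iy<320)
    np.maximum.at(H,(ix[k],iy[k]),p[k,2])
g=np.clip((H+.1)/.6*255,0,255).astype(np.uint8); g=cv2.applyColorMap(g,cv2.COLORMAP_JET); g[H<-5]=0
g=cv2.resize(g[::-1,::-1],None,fx=2,fy=2,interpolation=0)
cv2.imwrite("pics/top.png",g)
E
```

```text
scene red 2652 [[-0.075, 0.187, 0.086], [0.015, 0.245, 0.469], [0.447, 0.438, 0.478]]
0.0 y [0.18 0.27] z [0.46 0.48]
0.3 y [0.22 0.35] z [0.08 0.11]
0.4 y [0.32 0.45] z [0.1  0.11]
disp 0.006 1058 [630. 149.] [142. 145.] 88.8
disp 0.06 370 [615. 153.] [129.  41.] 6.7
disp 0.2 1871 [623. 158.] [167.  62.] 10.2
rim 358 [ 447.1 -262.2] 43.14330291748047 0.09271602256501926 0.0985258720556974
handle 129 [ 0.404 -0.315  0.06 ]
side red 17821 [[0.091, 0.201, 0.092], [0.241, 0.266, 0.209], [0.459, 0.457, 0.459]]
0.0 y [0.19 0.25] z [0.44 0.46]
0.1 y [0.21 0.3 ] z [0.18 0.45]
0.2 y [0.22 0.29] z [0.15 0.32]
0.3 y [0.24 0.4 ] z [0.09 0.17]
0.4 y [0.34 0.46] z [0.09 0.11]
disp 0.006 2381 [631. 163.] [131. 112.] 10.5
disp 0.06 819 [621. 162.] [135.  49.] 12.6
disp 0.2 5177 [623. 162.] [162.  62.] 10.7
rim 224 [ 447.9 -259.2] 42.882049560546875 0.09064490127132063 0.09593922570963243
handle 73 [ 0.406 -0.31   0.052]
```

View pics/top.png

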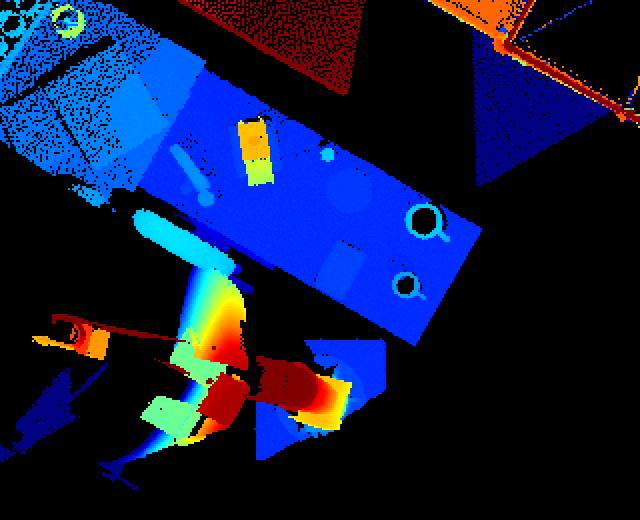

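```bash
cat > to.py <<'E'
import sys; from h import *
t=list(map(float,sys.argv[1:])); s=ctrl.get_state(); p=s["position"]; M=R.from_rotvec(s["tool_rot"]).as_matrix()
yaw=np.degrees(np.arctan2(M[1,0],M[0,0]))
print("t",round(s["time"],2),"p",p.round(4),"yaw",round(yaw,1),"zax",M[:,2].round(3),"q",np.round(s["joint_positions"],2))
if t: print("dist",round(1000*np.linalg.norm(np.array(t[:3])-p)),"row",(M.T@(np.array(t[:3])-p)*1000).round(1),"turn",round(-((t[3]-yaw+180)%360-180)/5,2))
E
python3 to.py 0.25 0.45 0.42 151
```

```text
t 1.3 p [0.1619 0.6295 0.2416] yaw 165.6 zax [ 0.  0. -1.] q [-1.3   0.32 -0.07  1.45  0.02  1.37 -0.06]
dist 268 row [-130.  -151.9 -178.4] turn 2.92
```

```bash
python3 -m crank '[{"tx":-30,"ty":-35,"tz":-42,"turn":0.7},{"tx":-60,"ty":-70,"tz":-84,"turn":1.4},{"tx":-90,"ty":-105,"tz":-126,"turn":2},{"tx":-118,"ty":-138,"tz":-162,"turn":2.6},{"tx":-130,"ty":-152,"tz":-178,"turn":3}]' 87; python3 to.py 0.48 0.15 0.42 107
```

```text
time: 1.92
position: [0.2518, 0.4483, 0.4227]
tool_rot: [0.805, 3.035, 0.007]
ft_force: [-0.1, 0.4, -0.5]
grip_width: 1.002
grip_force: 0.0
t 1.93 p [0.2518 0.4483 0.4227] yaw 150.3 zax [ 0.002  0.004 -1.   ] q [-1.16  0.    0.05  1.46  0.    1.67 -0.06]
dist 376 row [-346.  -146.1    2. ] turn 8.66
```

```bash
python3 -m crank '[{"tx":-56,"ty":-22,"tz":0,"turn":1.5},{"tx":-112,"ty":-45,"tz":0,"turn":3},{"tx":-168,"ty":-68,"tz":0,"turn":4.5},{"tx":-224,"ty":-92,"tz":0,"turn":6},{"tx":-280,"ty":-118,"tz":0,"turn":7.5}]'; python3 to.py 0.44 -0.10 0.40 75
```

```text
time: 2.55
position: [0.4365, 0.2089, 0.4187]
tool_rot: [-1.735, -2.618, 0.001]
ft_force: [0.6, 0.9, 0.4]
grip_width: 1.0
grip_force: 0.0
t 2.55 p [0.4365 0.2089 0.4187] yaw 112.9 zax [-0.001 -0.    -1.   ] q [-0.87 -0.07  0.34  1.54  0.03  1.67 -0.12]
dist 310 row [-285.9 -117.1   18.8] turn 7.59
```

```bash
python3 -m crank '[{"tx":-56,"ty":-23,"tz":4,"turn":1.5},{"tx":-113,"ty":-46,"tz":8,"turn":3},{"tx":-170,"ty":-70,"tz":12,"turn":4.5},{"tx":-227,"ty":-93,"tz":15,"turn":6},{"tx":-284,"ty":-116,"tz":19,"turn":7.5}]'; python3 to.py 0.42 -0.25 0.26 51
```

```text
time: 3.18
position: [0.4405, -0.0982, 0.4]
tool_rot: [-2.485, -1.922, -0.0]
ft_force: [0.2, 0.6, 0.7]
grip_width: 0.998
grip_force: 0.0
t 3.17 p [ 0.4405 -0.0982  0.4   ] yaw 75.4 zax [ 0.  0. -1.] q [-0.59 -0.2   0.63  1.65  0.12  1.66 -0.21]
dist 207 row [-152.1   18.4  139.9] turn 4.88
```

```bash
python3 - <<'E'
from bench import ctrl
import cv2
im,_=ctrl.get_image("scene");cv2.imwrite("pics/s1.png",im[:,:,::-1])
E
```

```text
(no output)
```

View pics/s1.png

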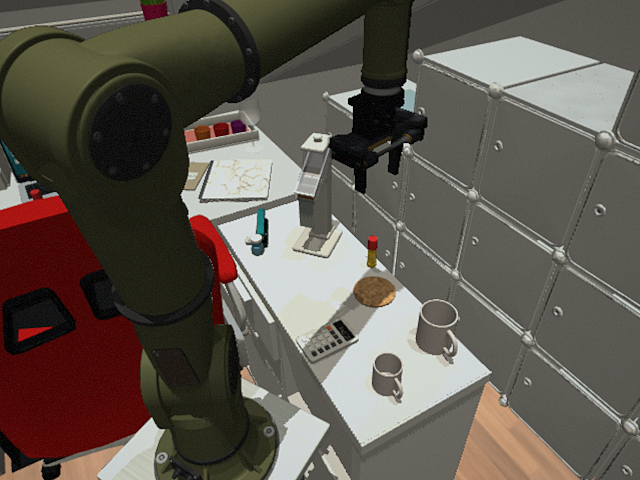

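The picture shows the gripper's wide side (330–425,145) lying along the closing direction, and nothing has moved. Next I'll hover over the handle.

```bash
python3 -m crank '[{"tx":-38,"ty":5,"tz":35,"turn":1.2},{"tx":-76,"ty":10,"tz":70,"turn":2.4},{"tx":-114,"ty":15,"tz":105,"turn":3.6},{"tx":-152,"ty":18,"tz":140,"turn":4.9},{"tx":-152,"ty":18,"tz":140,"turn":4.9}]'; python3 - <<'E'
from h import *
import cv2
p,c=cloud("wrist")
im,_=ctrl.get_image("wrist");cv2.imwrite("pics/w1.png",im[:,:,::-1])
for q in("mug","mug_base","mug_handle"): print(q,[(np.round(r["xyz"],3).tolist(),round(r["confidence"],2)) for r in ctrl.mark_of("wrist",q)])
w=(np.abs(p[:,0]-.446)<.12)&(np.abs(p[:,1]+.264)<.12)
s=p[w&(p[:,2]>.086)&(p[:,2]<.105)]; f=(s[:,:2]*1000).astype(np.float32)
print("rim",len(s),cv2.minEnclosingCircle(f),np.median(s[:,2]))
r=np.hypot(p[:,0]-.447,p[:,1]+.262); s=p[w&(r>.05)&(r<.09)&(p[:,2]>.03)&(p[:,2]<.1)]
print("handle",len(s),s.mean(0),np.median(s,0), np.degrees(np.arctan2(np.median(s[:,1]+.262),np.median(s[:,0]-.447))),s[:,2].max())
E
python3 to.py
```

```text
time: 3.85
position: [0.4176, -0.2503, 0.2577]
tool_rot: [-2.836, -1.346, 0.008]
ft_force: [-0.4, 0.9, 0.1]
grip_width: 1.002
grip_force: 0.0
mug [([0.448, -0.261, 0.004], 0.81), ([0.286, -0.217, 0.0], 0.62), ([0.448, -0.259, 0.0], 0.43)]
mug_base [([0.447, -0.262, 0.003], 0.89), ([0.287, -0.215, 0.004], 0.66)]
mug_handle [([0.408, -0.309, 0.057], 0.97)]
rim 1475 ((450.0050354003906, -258.7928771972656), 41.501007080078125) 0.09510928076742581
handle 165 [ 0.41001919 -0.30841516  0.06892376] [ 0.40986521 -0.30868209  0.07827907] -128.50164181536547 0.084444024453244
t 4.1 p [ 0.4214 -0.2475  0.2613] yaw 51.3 zax [ 0.002 -0.    -1.   ] q [-0.43 -0.09  0.87  1.84  0.07  1.37 -0.26]
```

View pics/w1.png

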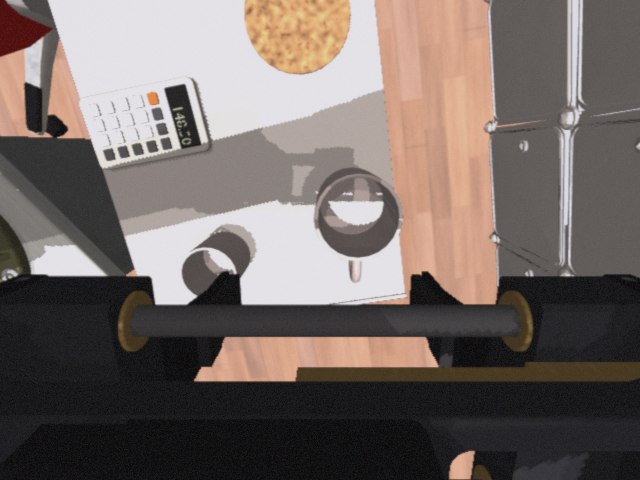

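The wrist picture shows the big mug's rim at (357,214). Its handle points straight down the image at (355,270), so it lines up with the tool's x. The small mug at (210,262) is clear of the gripper.

```bash
python3 to.py 0.408 -0.311 0.16 51.5
```

```text
t 4.1 p [ 0.4214 -0.2475  0.2613] yaw 51.3 zax [ 0.002 -0.    -1.   ] q [-0.43 -0.09  0.87  1.84  0.07  1.37 -0.26]
dist 120 row [-58.   29.2 101.3] turn -0.05
```

```bash
python3 -m crank '[{"tx":-25,"ty":13,"tz":34,"turn":0},{"tx":-45,"ty":23,"tz":68,"turn":0},{"tx":-58,"ty":29,"tz":101,"turn":0},{"tx":-58,"ty":29,"tz":101,"turn":0},{"tx":-58,"ty":29,"tz":101,"turn":0}]' 50; python3 to.py 0.408 -0.311 0.063 51.5
```

```text
time: 4.72
position: [0.4076, -0.3115, 0.1608]
tool_rot: [2.833, 1.357, 0.002]
ft_force: [-0.1, -0.3, -0.1]
grip_width: 0.589
grip_force: 0.0
t 4.72 p [ 0.4076 -0.3115  0.1608] yaw 51.2 zax [ 0.002 -0.    -1.   ] q [-0.33  0.12  1.    1.92 -0.11  1.16  0.03]
dist 98 row [ 0.5 -0.2 97.8] turn -0.06
```

```bash
python3 -m crank '[{"tz":30},{"tz":60},{"tz":85},{"tz":98},{"tz":98}]' 50; python3 to.py 0.408 -0.311 0.063 51.5
```

```text
t 4.72 p [ 0.4076 -0.3115  0.1608] yaw 51.2 zax [ 0.002 -0.    -1.   ] q [-0.33  0.12  1.    1.92 -0.11  1.16  0.03]
dist 98 row [ 0.5 -0.2 97.8] turn -0.06$[0]: bad value
```

All four keys are required in each row.

```bash
python3 -m crank '[{"tx":0,"ty":0,"tz":30,"turn":0},{"tx":0,"ty":0,"tz":60,"turn":0},{"tx":0,"ty":0,"tz":85,"turn":0},{"tx":0,"ty":0,"tz":98,"turn":0},{"tx":0,"ty":0,"tz":98,"turn":0}]' 50; python3 to.py 0.408 -0.311 0.063 51.5
```

```text
time: 5.35
position: [0.4069, -0.3117, 0.062]
tool_rot: [-2.834, -1.356, -0.001]
ft_force: [-0.5, -1.2, 0.8]
grip_width: 0.573
grip_force: 0.0
t 5.35 p [ 0.4069 -0.3117  0.062 ] yaw 51.1 zax [ 0.  0. -1.] q [-0.23  0.29  0.94  2.01 -0.29  0.97  0.18]
dist 2 row [ 1.2  0.4 -1. ] turn -0.07
```

```bash
for i in 1 2; do python3 -m crank '[{"tx":0,"ty":0,"tz":0,"turn":0},{"tx":0,"ty":0,"tz":0,"turn":0},{"tx":0,"ty":0,"tz":0,"turn":0},{"tx":0,"ty":0,"tz":0,"turn":0},{"tx":0,"ty":0,"tz":0,"turn":0}]' 0 50; done; python3 to.py; python3 - <<'E'
from h import *
for c in("scene",):
    ctrl.get_image(c)
    for q in("mug_base","mug_handle"): print(q,[(np.round(r["xyz"],3).tolist(),round(r["confidence"],2)) for r in ctrl.mark_of(c,q)])
E
```

```text
time: 5.98
position: [0.4063, -0.3123, 0.0617]
tool_rot: [2.834, 1.354, 0.0]
ft_force: [0.3, -0.4, 0.2]
grip_width: 0.1
grip_force: 50.1
time: 6.6
position: [0.4063, -0.3123, 0.0616]
tool_rot: [2.834, 1.354, 0.0]
ft_force: [0.1, 0.5, 1.4]
grip_width: 0.099
grip_force: 50.0
t 6.6 p [ 0.4063 -0.3123  0.0616] yaw 51.1 zax [ 0. -0. -1.] q [-0.23  0.29  0.95  2.01 -0.29  0.97  0.18]
mug_base [([0.447, -0.266, 0.005], 0.76), ([0.289, -0.219, 0.003], 0.56)]
mug_handle [([0.259, -0.252, 0.047], 0.92), ([0.406, -0.308, 0.062], 0.78)]
```

```bash
python3 -m crank '[{"tx":0,"ty":0,"tz":-15,"turn":0},{"tx":0,"ty":0,"tz":-35,"turn":0},{"tx":0,"ty":0,"tz":-60,"turn":0},{"tx":0,"ty":0,"tz":-80,"turn":0},{"tx":0,"ty":0,"tz":-90,"turn":0}]' 0 60; python3 to.py 0.42 -0.15 0.18 35; python3 - <<'E'
from h import *
for c in("scene","side"):
    ctrl.get_image(c)
    for q in("mug_base","mug_handle"): print(q,[(np.round(r["xyz"],3).tolist(),round(r["confidence"],2)) for r in ctrl.mark_of(c,q)])
E
```

```text
time: 7.38
position: [0.4061, -0.3123, 0.1526]
tool_rot: [2.834, 1.354, 0.001]
ft_force: [-0.0, -1.0, -3.7]
grip_width: 0.101
grip_force: 60.0
t 7.38 p [ 0.4061 -0.3123  0.1526] yaw 51.1 zax [ 0.001  0.    -1.   ] q [-0.34  0.13  1.01  1.93 -0.12  1.14  0.04]
dist 165 row [135.  -91.1 -27.3] turn 3.21
mug_base [([0.443, -0.265, 0.092], 0.92), ([0.289, -0.217, -0.0], 0.61)]
mug_handle [([0.26, -0.25, 0.046], 0.77), ([0.404, -0.308, 0.152], 0.72)]
mug_base [([0.442, -0.263, 0.09], 0.92), ([0.288, -0.216, -0.002], 0.6)]
mug_handle [([0.408, -0.314, 0.148], 0.94), ([0.256, -0.253, 0.043], 0.86)]
```

Lifted level. Next I'll carry it toward the dispenser.

```bash
python3 -m crank '[{"tx":30,"ty":-20,"tz":-7,"turn":0.6},{"tx":65,"ty":-44,"tz":-14,"turn":1.4},{"tx":100,"ty":-68,"tz":-20,"turn":2.2},{"tx":125,"ty":-85,"tz":-26,"turn":3},{"tx":135,"ty":-91,"tz":-27,"turn":3.2}]'; python3 to.py 0.415 0.10 0.16 10.5
```

```text
time: 8.3
position: [0.42, -0.1477, 0.1782]
tool_rot: [-2.993, -0.949, 0.001]
ft_force: [0.9, -0.8, -3.0]
grip_width: 0.095
grip_force: 60.0
t 8.3 p [ 0.42   -0.1477  0.1782] yaw 35.2 zax [-0.001  0.001 -1.   ] q [-0.58 -0.15  0.81  2.04  0.11  1.21 -0.77]
dist 248 row [ 138.7 -205.3   18.4] turn 4.94
```

```bash
python3 -m crank '[{"tx":27,"ty":-40,"tz":3,"turn":1},{"tx":57,"ty":-84,"tz":7,"turn":2},{"tx":90,"ty":-135,"tz":12,"turn":3.2},{"tx":120,"ty":-180,"tz":16,"turn":4.3},{"tx":138,"ty":-205,"tz":18,"turn":4.9}]'; python3 to.py 0.4125 0.122 0.12 10.5; python3 - <<'E'
from h import *
for c in("scene","side"):
    ctrl.get_image(c)
    for q in("mug_base","mug_handle","spout_lip","paddle_face"): print(q,[(np.round(r["xyz"],3).tolist(),round(r["confidence"],2)) for r in ctrl.mark_of(c,q)])
E
```

```text
time: 8.93
position: [0.4139, 0.0997, 0.1593]
tool_rot: [3.128, 0.291, -0.004]
ft_force: [-0.0, -1.3, -2.2]
grip_width: 0.094
grip_force: 60.0
t 8.93 p [0.4139 0.0997 0.1593] yaw 10.6 zax [-0.003 -0.    -1.   ] q [-0.74 -0.12  0.42  2.09  0.05  1.16 -1.73]
dist 45 row [  2.9 -22.2  39.3] turn 0.03
mug_base [([0.475, 0.11, 0.099], 0.98), ([0.288, -0.218, 0.002], 0.89), ([0.414, 0.104, 0.163], 0.7), ([0.526, -0.074, -0.004], 0.33)]
mug_handle [([0.414, 0.102, 0.156], 0.81), ([0.256, -0.252, 0.047], 0.7)]
spout_lip [([0.562, 0.146, 0.187], 0.57)]
paddle_face [([0.56, 0.15, 0.148], 0.64)]
mug_base [([0.287, -0.22, -0.0], 0.97), ([0.476, 0.105, 0.099], 0.76), ([0.61, 0.159, 0.0], 0.6)]
mug_handle [([0.416, 0.093, 0.154], 0.94), ([0.257, -0.255, 0.046], 0.7), ([0.603, 0.145, 0.23], 0.47)]
spout_lip [([0.556, 0.148, 0.19], 0.65)]
paddle_face [([0.553, 0.148, 0.15], 0.61), ([0.604, 0.15, 0.229], 0.24)]
```

```bash
python3 -m crank '[{"tx":0,"ty":-6,"tz":10,"turn":0},{"tx":1,"ty":-14,"tz":22,"turn":0},{"tx":2,"ty":-20,"tz":34,"turn":0},{"tx":3,"ty":-22,"tz":39,"turn":0},{"tx":3,"ty":-22,"tz":39,"turn":0}]'; python3 to.py 0.4666 0.1314 0.12 10.5; python3 - <<'E'
from h import *
import cv2
for c in("scene","side"):
    ctrl.get_image(c)
    for q in("mug_base","mug_handle"): print(q,[(np.round(r["xyz"],3).tolist(),round(r["confidence"],2)) for r in ctrl.mark_of(c,q)])
# shared frame: rim & paddle in depth
d=np.array([.983,.182]);n=np.array([-.182,.983]);L=np.array([.559,.1485])
for c in("scene","side"):
    p,col=cloud(c); a=(p[:,:2]-L)@d; b=(p[:,:2]-L)@n
    w=(np.abs(b)<.05)&(a>-.15)&(a<-.04)&(p[:,2]>.138)&(p[:,2]<.165)
    f=np.stack([a,b],1)[w].astype(np.float32)*1000; print(c,"rim",len(f),cv2.minEnclosingCircle(f) if len(f) else 0,np.median(p[w][:,2]))
    w=(np.abs(b)<.04)&(a>-.03)&(a<.03)&(p[:,2]>.11)&(p[:,2]<.165)
    print("paddle",w.sum(),np.percentile(a[w],[5,50,95]).round(4),np.percentile(b[w],[2,50,98]).round(4))
    w=(np.abs(b)<.06)&(a>-.03)&(a<.06)&(p[:,2]>.2)&(p[:,2]<.29)
    print("chute b",np.percentile(b[w],[1,50,99]).round(4),np.percentile(a[w],1).round(4))
im,_=ctrl.get_image("side");cv2.imwrite("pics/sd2.png",cv2.resize(im[150:400,100:400,::-1],None,fx=2,fy=2))
E
```

```text
time: 10.05
position: [0.414, 0.1192, 0.121]
tool_rot: [3.127, 0.29, -0.002]
ft_force: [-0.8, -0.2, -2.4]
grip_width: 0.099
grip_force: 60.0
t 10.05 p [0.414  0.1192 0.121 ] yaw 10.6 zax [-0.001 -0.001 -1.   ] q [-0.76 -0.06  0.4   2.13  0.03  1.07 -1.75]
dist 54 row [53.9 -2.3  0.9] turn 0.02
mug_base [([0.291, -0.218, 0.002], 0.96), ([0.474, 0.13, 0.061], 0.8)]
mug_handle [([0.258, -0.25, 0.047], 0.96), ([0.413, 0.123, 0.118], 0.71), ([0.475, 0.129, 0.06], 0.47)]
mug_base [([0.286, -0.215, 0.002], 0.97), ([0.476, 0.13, 0.059], 0.57)]
mug_handle [([0.419, 0.118, 0.117], 0.94), ([0.256, -0.252, 0.042], 0.89), ([0.609, 0.157, 0.002], 0.61)]
scene rim 41 ((-94.83551025390625, -3.632591962814331), 53.31752395629883) 0.14466656167084535
paddle 183 [-0.0066 -0.0033  0.0001] [-0.0202 -0.0018  0.0179]
chute b [-0.0291 -0.0065  0.0251] -0.017
side rim 463 ((-75.61605834960938, 0.2168750762939453), 43.65470886230469) 0.1467753152093545
paddle 182 [-0.0035 -0.0028 -0.0009] [-0.0178  0.0055  0.0222]
chute b [-0.0255  0.019   0.0296] -0.0147
```

View pics/sd2.png

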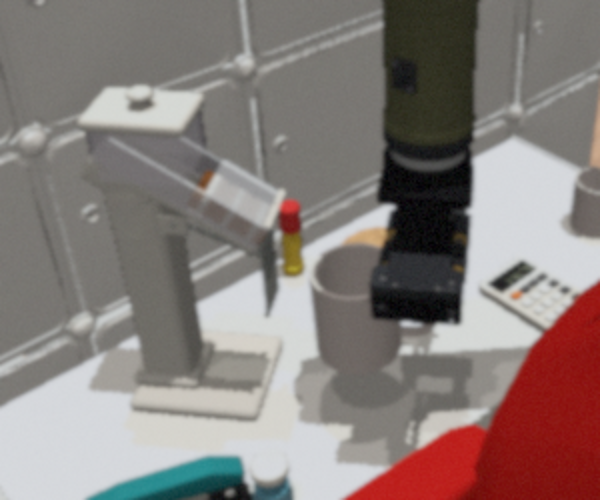

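The mug at (355,310) in the crop stands level in front of the paddle, which hangs at (270,275), and it is laterally aligned. Next I'll advance to just short of contact, then push.

```bash
python3 -m crank '[{"tx":10,"ty":-1,"tz":0,"turn":0},{"tx":22,"ty":-2,"tz":0,"turn":0},{"tx":32,"ty":-2.5,"tz":0,"turn":0},{"tx":36,"ty":-2.5,"tz":0,"turn":0},{"tx":36,"ty":-2.5,"tz":0,"turn":0}]'; python3 to.py; python3 -m crank '[{"tx":5,"ty":0,"tz":0,"turn":0},{"tx":11,"ty":0,"tz":0,"turn":0},{"tx":17,"ty":0,"tz":0,"turn":0},{"tx":19,"ty":0,"tz":0,"turn":0},{"tx":19,"ty":0,"tz":0,"turn":0}]'; python3 to.py;  python3 - <<'E'
from h import *
import cv2
im,_=ctrl.get_image("side");cv2.imwrite("pics/sd3.png",cv2.resize(im[200:350,150:350,::-1],None,fx=3,fy=3))
p,col=cloud("side")
d=np.array([.983,.182]);n=np.array([-.182,.983]);L=np.array([.559,.1485])
a=(p[:,:2]-L)@d; b=(p[:,:2]-L)@n
w=(np.abs(b)<.04)&(a>-.03)&(a<.04)&(p[:,2]>.11)&(p[:,2]<.185)
print("paddle",w.sum(),np.percentile(a[w],[5,50,95]).round(4))
E
```

```text
time: 11.12
position: [0.4493, 0.1282, 0.1213]
tool_rot: [3.128, 0.289, -0.001]
ft_force: [-0.7, -0.5, -2.4]
grip_width: 0.094
grip_force: 60.0
t 11.12 p [0.4493 0.1282 0.1213] yaw 10.6 zax [-0. -0. -1.] q [-0.75  0.02  0.42  2.05 -0.01  1.07 -1.71]
time: 11.75
position: [0.4675, 0.1316, 0.121]
tool_rot: [3.128, 0.289, -0.002]
ft_force: [-2.2, 0.2, -5.1]
grip_width: 0.101
grip_force: 60.0
t 11.75 p [0.4675 0.1316 0.121 ] yaw 10.6 zax [-0.001 -0.001 -1.   ] q [-0.74  0.07  0.43  2.01 -0.03  1.07 -1.68]
paddle 780 [-0.0233  0.001   0.0255]
```

View pics/sd3.png

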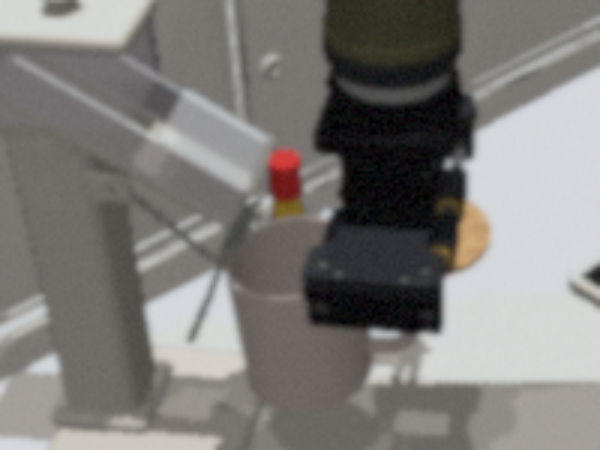

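The paddle (220,270) is pushed back by the rim, and the chute looks empty. I'll hold the push and check the caramels.

```bash
python3 -m crank '[{"tx":1,"ty":0,"tz":0,"turn":0},{"tx":1,"ty":0,"tz":0,"turn":0},{"tx":1,"ty":0,"tz":0,"turn":0},{"tx":1,"ty":0,"tz":0,"turn":0},{"tx":1,"ty":0,"tz":0,"turn":0}]'; python3 -m crank '[{"tx":0,"ty":0,"tz":0,"turn":0},{"tx":0,"ty":0,"tz":0,"turn":0},{"tx":0,"ty":0,"tz":0,"turn":0},{"tx":0,"ty":0,"tz":0,"turn":0},{"tx":0,"ty":0,"tz":0,"turn":0}]';  python3 - <<'E'
from h import *
import cv2
o=[]
for c in("scene","side","wrist"):
    im,_=ctrl.get_image(c)
    o.append(im[110:300,250:420] if c=="scene" else im[180:370,130:300])
    if c=="wrist": o[-1]=cv2.resize(im,(227,170))[:170]; 
    for i in range(1): print(c,[(np.round(r["xyz"],3).tolist(),round(r["confidence"],2)) for r in ctrl.mark_of(c,"caramel_%d"%i)])
    print([(np.round(r["xyz"],3).tolist(),round(r["confidence"],2)) for r in ctrl.mark_of(c,"mug_base")])
o=[cv2.resize(x,None,fx=min(266/x.shape[1],300/x.shape[0])*1.0,fy=min(266/x.shape[1],300/x.shape[0])) for x in o]
H=max(x.shape[0] for x in o)
o=[cv2.copyMakeBorder(x,0,H-x.shape[0],0,0,cv2.BORDER_CONSTANT) for x in o]
cv2.imwrite("pics/c4.png",np.hstack(o)[:,:,::-1]); print(np.hstack(o).shape)
E
```

```text
time: 12.48
position: [0.4687, 0.132, 0.1215]
tool_rot: [-3.128, -0.289, 0.0]
ft_force: [-3.0, -0.7, -6.0]
grip_width: 0.095
grip_force: 60.0
time: 13.1
position: [0.469, 0.1321, 0.1217]
tool_rot: [-3.128, -0.289, -0.001]
ft_force: [-2.4, 0.1, -5.4]
grip_width: 0.099
grip_force: 60.0
scene [([0.579, 0.328, 0.001], 0.6)]
[([0.53, 0.142, 0.057], 0.92), ([0.288, -0.215, 0.001], 0.69)]
side []
[([0.528, 0.142, 0.054], 0.88), ([0.286, -0.215, -0.001], 0.85)]
wrist [([0.529, 0.136, 0.07], 0.9), ([0.525, 0.155, 0.069], 0.84), ([0.516, 0.131, 0.075], 0.76), ([0.526, -0.075, 0.0], 0.64), ([0.514, 0.132, 0.097], 0.59), ([0.511, 0.151, 0.097], 0.56), ([0.617, -0.018, -0.001], 0.24)]
[]
(297, 798, 3)
```

View pics/c4.png

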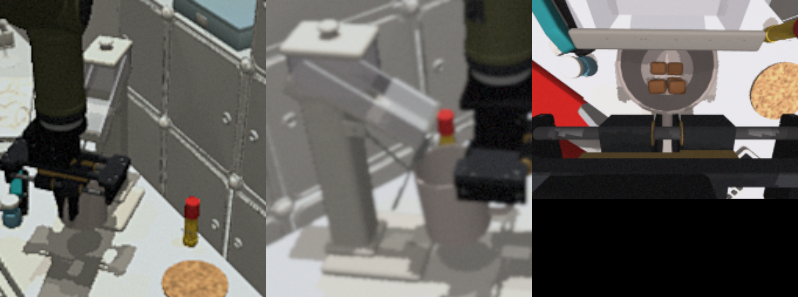

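The wrist picture (right panel) shows four caramels visible in the mug at (667,77), in two layers. The side panel shows no brown in the chute. I'll check numerically for brown left in the chute.

```bash
python3 - <<'E'
from h import *
import cv2
def br(a):
    a=a.astype(int); return ((a[...,0]-a[...,2]>25)&(a[...,0]-a[...,1]>12)&(a[...,0]<200))
for c,sl in(("side",(slice(205,290),slice(145,242))),("scene",(slice(135,205),slice(296,334)))):
    a=cv2.imread(f"pics/{c}0.png")[:,:,::-1]; b,_=ctrl.get_image(c)
    print(c,br(a[sl]).sum(),br(b[sl]).sum())
E
python3 -m crank '[{"tx":0,"ty":0,"tz":0,"turn":0},{"tx":0,"ty":0,"tz":0,"turn":0},{"tx":0,"ty":0,"tz":0,"turn":0},{"tx":0,"ty":0,"tz":0,"turn":0},{"tx":0,"ty":0,"tz":0,"turn":0}]'; python3 to.py 0.4125 0.122 0.12 10.5
```

```text
side 94 50
scene 27 0
time: 14.28
position: [0.4689, 0.132, 0.1216]
tool_rot: [-3.128, -0.289, -0.0]
ft_force: [-1.9, -1.2, -4.8]
grip_width: 0.098
grip_force: 60.0
t 14.28 p [0.4689 0.132  0.1216] yaw 10.6 zax [ 0.  0. -1.] q [-0.74  0.07  0.43  2.01 -0.03  1.07 -1.68]
dist 57 row [-57.3  -0.5   1.6] turn 0.01
```

```bash
python3 - <<'E'
from h import *
import cv2
def br(a):
    a=a.astype(int); return ((a[...,0]-a[...,2]>25)&(a[...,0]-a[...,1]>12)&(a[...,0]<200))
a=cv2.imread("pics/side0.png")[:,:,::-1]; b,_=ctrl.get_image("side")
for x in(a,b):
    v,u=np.nonzero(br(x[205:290,145:250])); print(np.histogram(u+145,bins=range(145,256,10))[0],np.histogram(v+205,bins=range(205,296,10))[0])
ctrl.get_image("wrist"); print([(np.round(r["xyz"],3).tolist(),round(r["confidence"],2)) for r in ctrl.mark_of("wrist","caramel_0")])
c,_=ctrl.get_image("wrist"); cv2.imwrite("pics/w5.png",cv2.resize(c[80:290,190:470],None,fx=2.8,fy=2.8,interpolation=cv2.INTER_CUBIC)[:,:,::-1])
E
```

```text
[  0   0   0   0   0  42   8   0   0 156 188] [  0   0   0  50  58 106  86  77  17]
[  0   0   0   0   0   0   0   0   0 110 105] [  0   0   0   0  39 108  68   0   0]
[([0.529, 0.154, 0.07], 0.96), ([0.527, 0.136, 0.068], 0.94), ([0.515, 0.132, 0.096], 0.88), ([0.517, 0.13, 0.075], 0.79), ([0.51, 0.151, 0.095], 0.79), ([0.525, 0.144, 0.056], 0.62)]
```

View pics/w5.png

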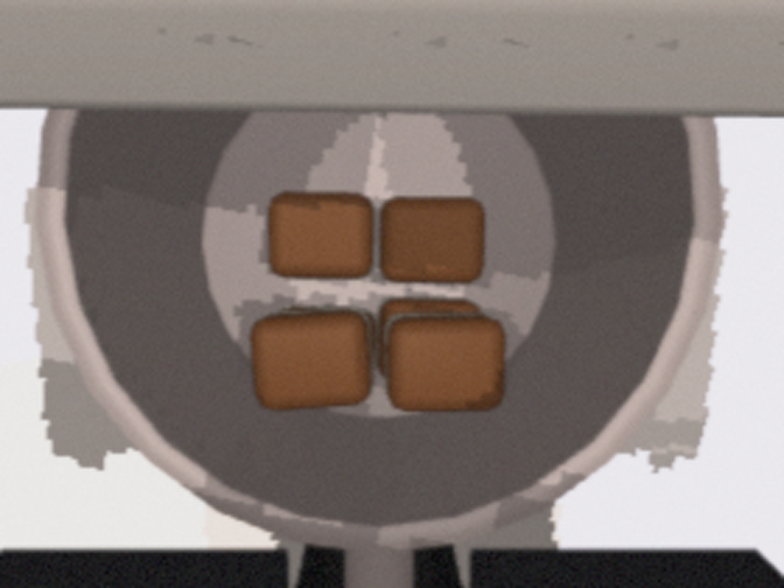

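The picture shows two caramels at (375,235) and two stacked on two at (380,360), so all six are in the mug. The chute is empty. Next I'll back straight out.

```bash
python3 -m crank '[{"tx":-8,"ty":0,"tz":0,"turn":0},{"tx":-18,"ty":0,"tz":0,"turn":0},{"tx":-32,"ty":0,"tz":0,"turn":0},{"tx":-44,"ty":0,"tz":0,"turn":0},{"tx":-52,"ty":0,"tz":0,"turn":0}]'; python3 to.py 0.43 0.02 0.15 5
```

```text
time: 15.1
position: [0.4168, 0.1224, 0.1217]
tool_rot: [-3.128, -0.29, -0.001]
ft_force: [0.5, -0.2, -3.4]
grip_width: 0.096
grip_force: 60.0
t 15.1 p [0.4168 0.1224 0.1217] yaw 10.6 zax [ 0.     0.001 -1.   ] q [-0.76 -0.06  0.41  2.12  0.02  1.07 -1.75]
dist 107 row [ -5.9 103.  -28.4] turn 1.12
```

```bash
python3 -m crank '[{"tx":-1,"ty":12,"tz":-6,"turn":0.2},{"tx":-3,"ty":34,"tz":-12,"turn":0.5},{"tx":-5,"ty":60,"tz":-18,"turn":0.8},{"tx":-6,"ty":88,"tz":-20,"turn":1},{"tx":-6,"ty":103,"tz":-20,"turn":1.1}]'; python3 -m crank '[{"tx":3,"ty":20,"tz":0,"turn":0.2},{"tx":9,"ty":46,"tz":5,"turn":0.4},{"tx":16,"ty":70,"tz":10,"turn":0.7},{"tx":22,"ty":84,"tz":15,"turn":0.9},{"tx":24,"ty":89,"tz":18,"turn":1}]'; python3 - <<'E'
from h import *
for c in("scene","side"):
    ctrl.get_image(c)
    for q in("mug_base","coaster_top","mug_handle"): print(q,[(np.round(r["xyz"],3).tolist(),round(r["confidence"],2)) for r in ctrl.mark_of(c,q)])
E
python3 to.py 0.4605 -0.072 0.08 0
```

```text
time: 15.72
position: [0.4313, 0.017, 0.1421]
tool_rot: [3.139, 0.131, 0.002]
ft_force: [0.4, 0.8, -3.6]
grip_width: 0.096
grip_force: 60.0
time: 16.35
position: [0.4627, -0.0672, 0.1231]
tool_rot: [3.141, -0.0, -0.001]
ft_force: [0.2, 0.6, -3.1]
grip_width: 0.094
grip_force: 60.0
mug_base [([0.523, -0.071, 0.059], 0.82), ([0.287, -0.217, 0.002], 0.8)]
coaster_top [([0.524, -0.069, 0.006], 0.84)]
mug_handle [([0.258, -0.255, 0.048], 0.94), ([0.463, -0.067, 0.123], 0.58)]
mug_base [([0.286, -0.213, -0.002], 0.68), ([0.504, 0.285, 0.002], 0.47)]
coaster_top [([0.524, -0.072, 0.004], 0.82)]
mug_handle [([0.258, -0.254, 0.045], 0.69), ([0.462, -0.07, 0.12], 0.59)]
t 16.75 p [ 0.4625 -0.0657  0.1237] yaw 0.1 zax [ 0.  0. -1.] q [-0.56  0.02  0.65  2.05 -0.01  1.08 -1.47]
dist 44 row [-2.   6.3 43.7] turn 0.03
```

```bash
python3 -m crank '[{"tx":0,"ty":2,"tz":10,"turn":0},{"tx":0,"ty":4,"tz":24,"turn":0},{"tx":0,"ty":5,"tz":38,"turn":0},{"tx":0,"ty":5,"tz":48,"turn":0},{"tx":0,"ty":5,"tz":52,"turn":0}]';python3 -m crank '[{"tx":0,"ty":0,"tz":1,"turn":0},{"tx":0,"ty":0,"tz":2,"turn":0},{"tx":0,"ty":0,"tz":2,"turn":0},{"tx":0,"ty":0,"tz":2,"turn":0}]'
```

```text
time: 17.38
position: [0.4621, -0.0716, 0.0708]
tool_rot: [3.141, 0.002, -0.002]
ft_force: [-2.7, 0.2, 0.6]
grip_width: 0.098
grip_force: 60.1
time: 17.88
position: [0.463, -0.0715, 0.07]
tool_rot: [-3.141, -0.002, -0.002]
ft_force: [-1.0, 0.0, 0.9]
grip_width: 0.1
grip_force: 60.1
```

```bash
python3 -m crank '[{"tx":0,"ty":0,"tz":1,"turn":0},{"tx":0,"ty":0,"tz":2,"turn":0},{"tx":0,"ty":0,"tz":2,"turn":0}]'; python3 -m crank '[{"tx":0,"ty":0,"tz":0,"turn":0},{"tx":0,"ty":0,"tz":0,"turn":0}]' - 5;  python3 -m crank '[{"tx":0,"ty":0,"tz":0,"turn":0},{"tx":0,"ty":0,"tz":0,"turn":0},{"tx":0,"ty":0,"tz":0,"turn":0},{"tx":0,"ty":0,"tz":0,"turn":0}]' 40 5; python3 - <<'E'
from h import *
for c in("scene","side"):
    ctrl.get_image(c)
    for q in("mug_base","coaster_top"): print(q,[(np.round(r["xyz"],3).tolist(),round(r["confidence"],2)) for r in ctrl.mark_of(c,q)])
E
```

```text
time: 18.25
position: [0.4625, -0.0715, 0.0676]
tool_rot: [-3.141, -0.002, 0.0]
ft_force: [-3.6, -1.0, 3.0]
grip_width: 0.095
grip_force: 60.1
time: 18.5
position: [0.4626, -0.0715, 0.0677]
tool_rot: [3.142, 0.002, 0.0]
ft_force: [-3.3, -0.3, 4.2]
grip_width: 0.109
grip_force: 5.0
time: 19.0
position: [0.4626, -0.0714, 0.0675]
tool_rot: [-3.142, -0.002, -0.0]
ft_force: [-0.3, -0.9, -0.1]
grip_width: 0.434
grip_force: 0.0
mug_base [([0.289, -0.219, 0.003], 0.9), ([0.526, -0.074, 0.008], 0.77), ([0.503, 0.289, -0.001], 0.4)]
coaster_top [([0.523, -0.071, 0.006], 0.79)]
mug_base [([0.285, -0.218, 0.001], 0.94), ([0.528, -0.076, 0.008], 0.89)]
coaster_top [([0.522, -0.071, 0.006], 0.81), ([0.609, 0.158, -0.004], 0.54), ([0.523, -0.075, 0.007], 0.52), ([0.554, 0.151, 0.148], 0.24)]
```

```bash
python3 -m crank '[{"tx":0,"ty":0,"tz":-20,"turn":0},{"tx":0,"ty":0,"tz":-50,"turn":0},{"tx":0,"ty":0,"tz":-90,"turn":0},{"tx":-5,"ty":0,"tz":-130,"turn":0},{"tx":-10,"ty":0,"tz":-170,"turn":0}]'; python3 -m crank '[{"tx":0,"ty":0,"tz":0,"turn":0},{"tx":0,"ty":0,"tz":0,"turn":0}]'; python3 - <<'E'
from h import *
import cv2
for c in("scene","side","wrist"):
    im,_=ctrl.get_image(c)
    if c=="wrist": cv2.imwrite("pics/w6.png",im[:,:,::-1])
    for q in("mug_base","caramel_0","paddle_face","glue_stick"): print(c,q,[(np.round(r["xyz"],3).tolist(),round(r["confidence"],2)) for r in ctrl.mark_of(c,q)])
E
```

```text
time: 19.92
position: [0.4522, -0.0715, 0.2389]
tool_rot: [-3.141, -0.002, -0.001]
ft_force: [0.6, 0.8, 1.1]
grip_width: 0.46
grip_force: 0.0
time: 20.18
position: [0.4522, -0.0714, 0.2369]
tool_rot: [-3.141, -0.002, 0.001]
ft_force: [0.1, 0.6, -0.6]
grip_width: 0.464
grip_force: 0.0
scene mug_base [([0.525, -0.078, 0.009], 0.91), ([0.291, -0.214, 0.002], 0.79), ([0.504, 0.286, -0.004], 0.46)]
scene caramel_0 [([0.559, 0.15, 0.149], 0.74)]
scene paddle_face [([0.558, 0.146, 0.15], 0.75), ([0.582, 0.331, 0.001], 0.2)]
scene glue_stick []
side mug_base [([0.285, -0.218, -0.006], 0.87), ([0.528, -0.076, 0.009], 0.57)]
side caramel_0 [([0.554, 0.15, 0.147], 0.27)]
side paddle_face [([0.551, 0.148, 0.147], 0.9), ([0.524, -0.074, 0.007], 0.16)]
side glue_stick [([0.612, -0.023, 0.002], 0.88)]
wrist mug_base [([0.526, -0.07, 0.009], 0.97)]
wrist caramel_0 [([0.51, -0.061, 0.043], 0.94), ([0.526, -0.081, 0.019], 0.88), ([0.527, -0.06, 0.02], 0.85), ([0.511, -0.082, 0.048], 0.71), ([0.509, -0.079, 0.025], 0.46), ([0.53, -0.071, 0.008], 0.24)]
wrist paddle_face []
wrist glue_stick [([0.62, -0.018, -0.002], 0.83)]
```

View pics/w6.png

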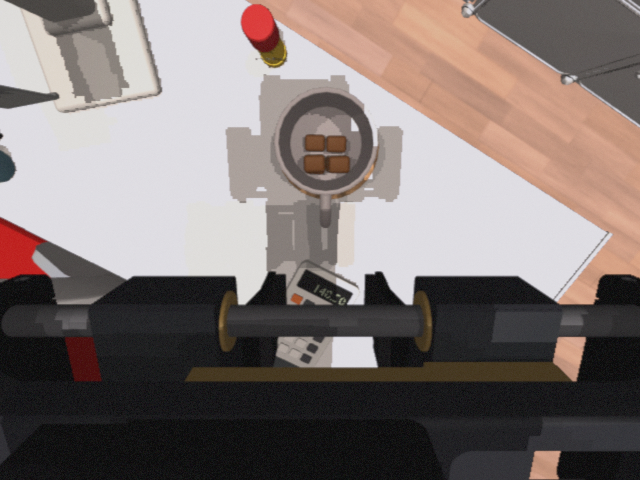

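The mug at (325,140) stands on the coaster with the caramels inside at (327,153). The paddle is shut and the gripper is clear, so I'll hand the job in.

```bash
python3 -c "
from bench import ctrl
print(ctrl.close_job())"
```

```text
the job is handed in; nothing more can be done
None
```

I handed the job in, with no verdict shown: the mug stands upright on the coaster, about 5 mm off centre, with all six caramels inside. The paddle is shut, the gripper is clear, and I saw nothing else moved.

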